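Slide the optical flat into its roll-top cabinet

TASK

Roll the slatted shutter of the blue cabinet fully up by its bar handle, so that it stays open when let go, then slide the round optical flat over the granite into the cabinet until it rests against both brass pins at the back. The flat is delicate: do not lift or tip it, and never push it, or press it against the cabinet or pins, with more than 10 N. Leave the gauge blocks, V-block, green bottle and dial indicator where they stand, and finish with the shutter open.

Things in the scene. Friction and masses are not known exactly. Their poses are not given: they have to be found in the camera images.
- flat_center (a point): centre (half-way up, 15 mm over the granite) of the optical flat: a glass disc in a flat-bottomed aluminium ring with a black band, 100 mm in diameter, 30 mm high, 0.28 to 0.44 kg, loose on the granite; sliding it takes about 1.3 to 3 N. Its own z axis points up
- cabinet: blue roll-top cabinet, fixed, 274 mm wide (y), 320 deep (x), 193 high, no floor of its own; origin on the granite midway; x points from open front to back. Front half (x -158 to 0 mm): bay 250 mm wide inside, side walls 12 mm thick, 30 high, thin quarter-circle tracks (radius 150) above; open from above and in front once the shutter is up. Back half: fixed rounded hood that takes the shutter
- home (a point): where the centre of the flat is when it rests against both brass pins: 65 mm in front of the shutter axis, 15 mm over the granite, mid-width. The two pins are 12 mm in diameter, 30 mm high, at 56 mm from this point, 40 degrees either side of the cabinet's +x direction
- shutter_axis (a point): centre of the shutter's turning axis, 30 mm over the granite; the axis runs along the cabinet's y
- shutter (a joint): shutter angle in rad: 0 shut, 1.4 fully open. A quarter-round slatted shutter (150 mm radius, 0.45 kg) whose lower edge rises from the front, over the top and backwards. Light friction; when let go it falls shut below about 0.65 rad, and over about 1.1 rad it falls open by itself and stays; between, friction holds it
- handle (a point): middle of the shutter's bar handle: round steel bar 10 mm thick, 120 mm long along the cabinet's y, joined at both ends to the lowest slat, with 37 mm of clear space between bar and slats; moves on a circle of 195 mm radius about the shutter axis, at 0.12 rad plus the joint value over the level forward direction
- blocks: stack of gauge blocks wrung together, steel and white, 35 x 30 mm, 72 mm high, loose; origin at the centre of its underside
- vblock: dark steel V-block 60 x 50 mm, 43 mm high, loose; origin at the centre of its underside
- bottle: small green glass bottle, 44 mm in diameter, 80 mm high, loose and light; origin at the centre of its underside
- dial: round dial indicator on a grey foot 56 x 44 mm, 76 mm high, loose; origin at the centre of its underside
There are look-alikes about, which are no part of the job. What is meant by the part that bears flat_center is not purple, and is the larger of those in its own colour.

How it is judged:
By the outcome, as a careful person would: the job done as asked, in the order asked, and still so for the second after the job is handed in, with the robot touching nothing.
It also fails if it takes over 72 s, if anything falls off the work surface, if the arm or the gripper's body presses on something with over 40 N, if the wrist force passes 120 N, or if a joint passes its speed limit or range.

ROBOT

A 6-joint arm with a two-finger parallel gripper is mounted at the origin on the work surface. World frame = base frame: x ahead of the robot, y to its left, z up, the work surface at z = 0. Lengths are in m, angles in degrees, forces in N, time in s.
With the tool pointing down it reaches from about 0.25 to 0.725 m from the base axis. Payload 9.7 kg.
Tool frame: the origin (TCP) lies midway between the tips of the shut fingers; the grasp point (between the pads) lies 19 mm behind it (bot.hold_point_z is the distance from the TCP to the grasp point, in m); z points along the fingers, y is the line along which they close (so a half turn about z gives the same grasp; the last joint's range is limited). The gripper opens to 85 mm and grips with 20 to 120 N. Pads are 22 mm wide; open, the fingers measure 114 mm over their backs; the gripper's body (76 mm by 85 mm) begins 54 mm behind the grasp point. The pads swing forward as they close: fully open they stand 13 mm farther back than shut.
Start: joints at [74.714, 4.979, 10.078, 95.1, 0, 90], TCP at [0.145, 0.531, 0.231] pointing down, gripper open.
Joint ranges: [-179.16, 179.16], [-48.56, 103.87], [-65.8, 70.77], [-126.05, 130.52], [-82.76, 87.17], [-180, 180]. Speed limits (degrees/s): [127.2, 127.2, 147.25, 180, 180, 180].

INTERFACE

Orientations are given as [roll, pitch, yaw] about the fixed x, y, z axes, in that order (R = Rz(yaw) Ry(pitch) Rx(roll)).
In Python, from workcell import bot gives the robot as it stands.
- The arm moves only by the tool play_rows, never from a script. Its argument "steps" is a list that holds one entry, the list of rows, each a list of 4 numbers: the shift along the tool's x, y, z in m, then the turn about the tool's z in rad. In form: [[[tx, ty, tz, yaw], ...]]. A call has exactly 5 rows; each row shifts and turns the commanded pose from where the row before left it, along the tool's axes as they then stand; what a row does not reach is not made up. A row lasts 1/12 s, in which the tool goes at most 41.7 mm and 7.16 degrees, less where a joint would pass 70% of its speed; a pose out of reach is approached as far as the arm can. A call is refused whole if a number of a shift passes 0.0417 or a number of a turn 0.125, either way. A call with a gripper value outside its range is refused whole. "gripper" is the finger opening in m, from 0 to 0.0854, set as the call begins (left out, the last holds). The fingers move at their own pace and stop on an object; "squeeze" is the grip in N (left out, the last holds). Time passes only in rows, so rows that do not move let the fingers close, or fill a call up. It gives the time, the measured TCP pose, the force, the opening and the grip force at its end, in the units of the state.
- bot.get_obs(): the state, without advancing time (a new reading comes with each control period).
- bot.camera(name): name is "scene" or "top" or "wrist"; returns a dict with "img" (384x512x3 uint8, blue, green, red), "vfov" (degrees; the focal length in pixels is half the picture's height over the tangent of half this angle, whatever the lens; pixels are square), "cx", "cy" (the principal point, pixels), "xyz" and "attitude" of the camera in the world. Camera axes: x right, y down, z forward; pixel columns grow to the right and rows downward; lengths in m; the calibration is good to about 2 mm. A picture is of the moment at which its call begins. There is no depth.
- bot.job_done(): hands the job in; it is judged then, once.
The state is a dict: "time": time; "q": joint angles; "qd": joint speeds; "joint_efforts": joint torques, N m; "ee_pos": TCP position; "tcp_rot": TCP orientation; "wrist_force": force on the tool from outside, world axes, zero at the start; "torque": the same for the moment, N m; "opening": finger opening in m; "grasp_force": force on a finger pad.
Only numpy, scipy, OpenCV 4.12 (cv2) and the standard library are available. Lean on these libraries where they do the work, as an engineer would, in place of code of your own. Each camera call takes 0.05 s, during which the arm holds its last target. There are 200 camera calls.

## Working session

There is one attempt and no reset: what is moved stays moved. The work goes in short steps, Python scripts to look and compute and a tool call to move; the robot and the scene stay as the last step left them, time stands still between calls to the robot, and variables do not carry over. Pictures are saved under pics/ and viewed, at most 10 in all, crops included, and the job is handed in when it is done.

Besides the shell and the picture viewer there is one more tool, called after ">>>" as name(argument=value, ...), one argument or row to a line, values as JSON. play_rows: Moves the arm, as the interface text tells. Its arguments: {"type":"object","properties":{"steps":{"type":"array","items":{"type":"array","items":{"type":"array","items":{"type":"number"}}}},"gripper":{"type":"number"},"squeeze":{"type":"number"}},"required":["steps"]}

```bash
mkdir -p pics; ls; python3 - <<'E'
from workcell import bot
import cv2
print(bot.get_obs())
for n in ("scene","top"):
    c=bot.camera(n); cv2.imwrite(f"pics/{n}0.png",c["img"]); print(n,{k:c[k] for k in c if k!="img"})
E
```

```text
pics
{'time': 0.0, 'q': array([7.47132947e+01, 5.00886174e+00, 1.00341060e+01, 9.50984257e+01,
       3.10509758e-04, 9.00008865e+01]), 'qd': array([-0.00477364,  0.03295491, -0.10817967,  0.04496794, -0.05051372,
       -0.12171307]), 'joint_efforts': array([ 1.32431713e-03, -5.20384920e+01,  4.64807296e+01,  1.61615212e-02,
       -7.96650255e-06,  2.49581412e-06]), 'ee_pos': array([0.14494605, 0.53032284, 0.23060142]), 'tcp_rot': array([-1.79926819e+02, -3.09377155e-04,  1.64712408e+02]), 'wrist_force': array([ 0.3800311 , -0.10325331, -0.38689817]), 'torque': array([-0.01794703, -0.01339916, -0.02687496]), 'grasp_force': 0.0, 'opening': 0.08491240511739317}
scene {'vfov': 46.25098785721349, 'cx': 254.19849716778302, 'cy': 190.46491529291595, 'xyz': array([ 0.30434464, -0.2191445 ,  1.17132607]), 'attitude': array([-1.63507389e+02, -2.88445371e-02, -4.85041539e+01])}
top {'vfov': 46.93861905218105, 'cx': 251.4345155960659, 'cy': 194.67513336152072, 'xyz': array([0.36629046, 0.01295124, 1.29417821]), 'attitude': array([-171.26017675,    0.22297276,  -89.82240662])}
```

View pics/scene0.png

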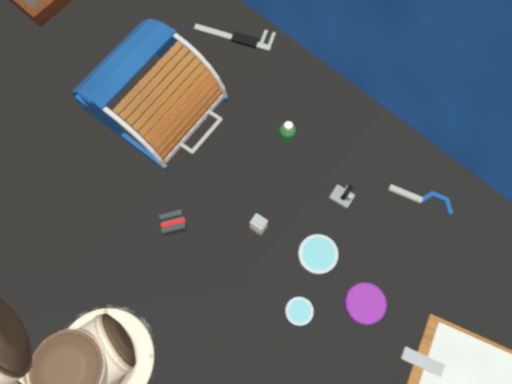

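View pics/top0.png

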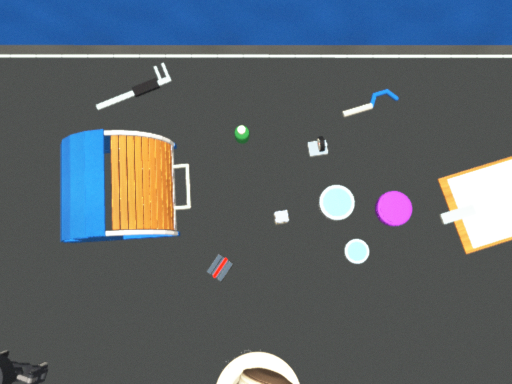

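The scene picture shows the shut cabinet at (150,95) with its handle at (203,133) and the large cyan flat at (318,254). In the top picture the cabinet front faces right, with its handle at (183,187). The flat is at (337,202), the blocks at (281,216), the V-block at (219,268), the bottle at (242,132) and the dial at (318,148).

```bash
cat > h.py <<'E'
import numpy as np, cv2
from scipy.spatial.transform import Rotation as R
def cam(c):
    f=192/np.tan(np.radians(c["vfov"]/2)); return f,R.from_euler("xyz",c["attitude"],degrees=True).as_matrix()
def ray(c,u,v,z):
    f,M=cam(c); d=M@np.array([(u-c["cx"])/f,(v-c["cy"])/f,1]); p=np.array(c["xyz"]); return p+d*(z-p[2])/d[2]
def proj(c,P):
    f,M=cam(c); q=(np.atleast_2d(P)-c["xyz"])@M; return np.c_[c["cx"]+f*q[:,0]/q[:,2],c["cy"]+f*q[:,1]/q[:,2]]
E
python3 - <<'E'
from workcell import bot
from h import *
import pickle
C={n:bot.camera(n) for n in("top","scene")}
pickle.dump(C,open("c0.pkl","wb"))
t=C["top"]["img"]; s=C["scene"]["img"]
a=cv2.resize(t[120:250,50:200],None,fx=5,fy=4.6154/1,interpolation=cv2.INTER_CUBIC) if 0 else cv2.resize(t[120:250,50:200],None,fx=4,fy=4,interpolation=cv2.INTER_CUBIC)
cv2.imwrite("pics/topc.png",a)
cv2.imwrite("pics/scenec.png",cv2.resize(s[10:175,65:235],None,fx=3.5,fy=3.5,interpolation=cv2.INTER_CUBIC))
for n,(u,v) in (("top",(337,202)),("scene",(318,254))):
    im=C[n]["img"].astype(int); m=((im.min(2)>100)).astype(np.uint8)
    k,l,st,ce=cv2.connectedComponentsWithStats(m); i=l[v,u]; c=ce[i]; print(n,st[i],c,ray(C[n],*c,.03))
for n,pts in (("blocks",(281,216,.072)),("vb",(219,268,.043)),("bottle",(242,131,.08)),("dial",(318,148,.02)),("handle",(187,187,.05))):
    print(n,ray(C["top"],*pts))
E
```

```text
top [ 318  184   37   37 1062] [336.35969868 202.07909605] [ 0.53963963 -0.22641127  0.03      ]
scene [ 297  233   42   42 1375] [317.864      253.56654545] [ 0.5397725  -0.22773323  0.03      ]
blocks [ 0.4945004  -0.06393844  0.072     ]
vb [0.35125326 0.10833918 0.043     ]
bottle [0.73589797 0.04562643 0.08      ]
dial [ 0.70250393 -0.17818474  0.02      ]
handle [0.57926311 0.20246968 0.05      ]
```

View pics/topc.png

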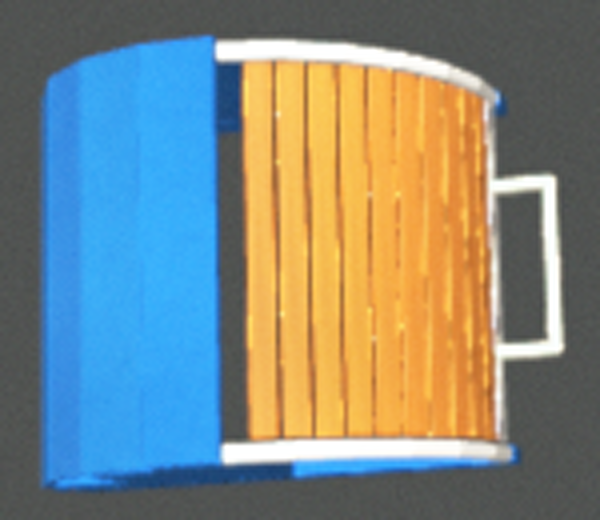

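View pics/scenec.png

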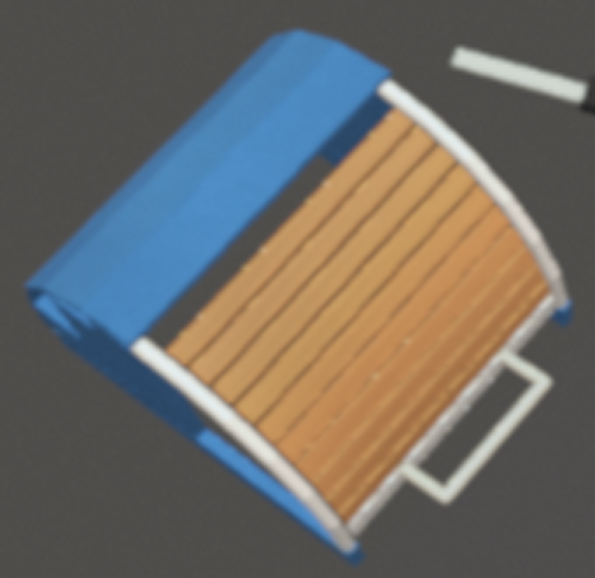

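The crops show the handle bar ends at crop pixels (548,181)/(557,350) in the top view and (546,380)/(446,497) in the scene view. Hood front corners are at (213,37)/(222,462) and (388,70)/(133,345).

```bash
python3 - <<'E'
from h import *
import pickle
from scipy.optimize import least_squares
C=pickle.load(open("c0.pkl","rb"))
h=(-.1936,.0533)
M=[(h[0],-.057,h[1]),(h[0],.057,h[1]),(0,-.137,.193),(0,.137,.193),(-.158,-.137,.03),(-.158,.137,.03)]
M=np.array(M)
T=np.array([(549,181),(558,349),(214,37),(222,462),(507,93),(519,461)])/4+[50,120]-.375
S=np.array([(546,381),(446,497),(388,70),(133,345),(571,310),(357,560)])/3.5+[65,10]-.36
def W(p): 
    c,s=np.cos(p[2]),np.sin(p[2]); return np.c_[p[0]+c*M[:,0]-s*M[:,1],p[1]+s*M[:,0]+c*M[:,1],M[:,2]]
f=lambda p:np.r_[proj(C["top"],W(p))-T,proj(C["scene"],W(p))-S]
r=least_squares(lambda p:f(p).ravel(),[.58,.4,1.6],loss="soft_l1")
print(r.x,np.degrees(r.x[2])); print(f(r.x).round(1))
p=r.x; u=np.array([np.cos(p[2]),np.sin(p[2])])
print("handle",p[:2]-.1936*u,"home",p[:2]-.065*u)
E
```

```text
[0.56953465 0.39107582 1.64136794] 94.04345556429517
[[ 0.7  1. ]
 [ 0.2 -1.6]
 [ 0.2  0.1]
 [ 0.  -0. ]
 [-1.  -0.9]
 [-0.   0. ]
 [-0.8  1.6]
 [ 0.9 -0.4]
 [ 0.4  1.2]
 [-0.7  0.5]
 [ 0.5 -2.1]
 [-1.7 -0.7]]
handle [0.58318597 0.19795772] home [0.574118   0.32623761]
```

>>> play_rows(
  steps=[
    [[0,0,0,-0.0674],[0,0,0,-0.0674],[0,0,0,-0.0674],[0,0,0,-0.0674],[0,0,0,-0.0674]],
  ],
  gripper=0.034,
)

```text
time: 0.62
ee_pos: [0.145, 0.5305, 0.2311]
tcp_rot: [-180.0, -0.0, -175.8]
wrist_force: [0.4, 0.6, 0.1]
opening: 0.0341
grasp_force: 0.0
```

>>> play_rows(
  steps=[
    [[-0.021,-0.0345,0,0],[-0.021,-0.0345,0,0],[-0.021,-0.0345,0,0],[-0.021,-0.0345,0,0],[-0.021,-0.0345,0,0]],
  ],
)

```text
time: 1.03
ee_pos: [0.2623, 0.3642, 0.2311]
tcp_rot: [-180.0, 0.0, -175.9]
wrist_force: [0.8, -0.1, 0.4]
opening: 0.0341
grasp_force: 0.0
```

>>> play_rows(
  steps=[
    [[-0.021,-0.0345,0,0],[-0.021,-0.0345,0,0],[-0.021,-0.0345,0,0],[-0.021,-0.0345,0,0],[-0.021,-0.0345,0,0]],
  ],
)

```text
time: 1.45
ee_pos: [0.3793, 0.1993, 0.2314]
tcp_rot: [180.0, 0.0, -176.0]
wrist_force: [1.3, 0.6, -0.5]
opening: 0.0338
grasp_force: 0.0
```

>>> play_rows(
  steps=[
    [[-0.04,-0.003,0,0],[-0.04,-0.003,0,0],[-0.04,-0.003,0,0],[-0.04,-0.003,0,0],[-0.03,-0.003,0,0]],
  ],
)

```text
time: 1.87
ee_pos: [0.5719, 0.1989, 0.2302]
tcp_rot: [-180.0, -0.0, -176.0]
wrist_force: [0.1, 1.2, 1.0]
opening: 0.0339
grasp_force: 0.0
```

>>> play_rows(
  steps=[
    [[0,0,0,0],[0,0,0,0],[0,0,0,0],[0,0,0,0],[0,0,0,0]],
  ],
)

```text
time: 2.28
ee_pos: [0.5685, 0.1997, 0.2323]
tcp_rot: [180.0, 0.1, -175.9]
wrist_force: [-0.0, -0.7, -0.2]
opening: 0.0345
grasp_force: 0.0
```

```bash
python3 - <<'E'
from workcell import bot
from h import *
c=bot.camera("wrist"); print({k:c[k] for k in c if k!="img"})
cv2.imwrite("pics/w1.png",c["img"])
u=np.array([-.0705,.9975]);v=np.array([-.9975,-.0705]);o=np.array([.5695,.3911])
for y in(-.06,0,.06): print(y,proj(c,[*(o-.1936*u+y*v),.0533]))
E
```

```text
{'vfov': 59.70374991136898, 'cx': 253.98486440003327, 'cy': 192.78854242021828, 'xyz': array([0.48674048, 0.19305704, 0.37448514]), 'attitude': array([1.61471283e+02, 1.66673223e-02, 9.41258674e+01])}
-0.06 [[252.08132523 236.54173844]]
0 [[252.05991633 182.25306088]]
0.06 [[252.03592505 121.41602802]]
```

View pics/w1.png

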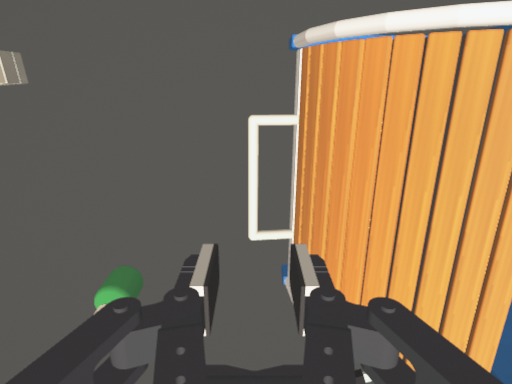

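The wrist view shows the bar vertical in the picture at column 253, rows 118–237, matching the model (252) within about 1 mm. The fingers straddle that column. Descending.

>>> play_rows(
  steps=[
    [[0,-0.001,0.03,0],[0,0,0.03,0],[0,0,0.03,0],[0,0,0.03,0],[0,0,0.02,0]],
  ],
)

```text
time: 2.75
ee_pos: [0.5679, 0.1984, 0.089]
tcp_rot: [-180.0, -0.1, -175.9]
wrist_force: [-0.5, -0.0, -0.3]
opening: 0.0339
grasp_force: 0.0
```

>>> play_rows(
  steps=[
    [[0,0,0.012,0],[0,0,0.012,0],[0,0,0.012,0],[0,0,0.012,0],[0,0,0.01,0]],
  ],
)

```text
time: 3.17
ee_pos: [0.5696, 0.1986, 0.0329]
tcp_rot: [180.0, 0.1, -176.0]
wrist_force: [-0.7, -0.1, 0.2]
opening: 0.0345
grasp_force: 0.0
```

>>> play_rows(
  steps=[
    [[0,0,0,0],[0,0,0,0],[0,0,0,0],[0,0,0,0],[0,0,0,0]],
  ],
  gripper=0.0,
  squeeze=20,
)

```text
time: 3.58
ee_pos: [0.5693, 0.1986, 0.0336]
tcp_rot: [180.0, -0.0, -176.0]
wrist_force: [-2.2, -0.8, -1.3]
opening: 0.009
grasp_force: 20.2
```

>>> play_rows(
  steps=[
    [[0,0,0,0],[0,0,0,0],[0,0,0,0],[0,0,0,0],[0,0,0,0]],
  ],
)

```text
time: 4.0
ee_pos: [0.5693, 0.1985, 0.0333]
tcp_rot: [180.0, -0.0, -176.0]
wrist_force: [-2.8, 1.2, -1.9]
opening: 0.0089
grasp_force: 20.3
```

>>> play_rows(
  steps=[
    [[0,0.0021,-0.0135,0],[0,0.003,-0.0133,0],[0,0.004,-0.0131,0],[0,0.0049,-0.0128,0],[0,0.0057,-0.0124,0]],
  ],
)

```text
time: 4.42
ee_pos: [0.568, 0.2179, 0.0991]
tcp_rot: [-179.9, -0.0, -176.0]
wrist_force: [0.6, -0.7, -4.9]
opening: 0.0093
grasp_force: 19.6
```

>>> play_rows(
  steps=[
    [[0,0.0066,-0.012,0],[0,0.0074,-0.0115,0],[0,0.0082,-0.0109,0],[0,0.009,-0.0103,0],[0,0.0096,-0.0097,0]],
  ],
)

```text
time: 4.83
ee_pos: [0.5653, 0.2579, 0.1545]
tcp_rot: [-179.9, 0.1, -176.0]
wrist_force: [-2.4, -7.4, 1.8]
opening: 0.0092
grasp_force: 19.7
```

>>> play_rows(
  steps=[
    [[0,0.0103,-0.009,0],[0,0.0109,-0.0082,0],[0,0.0114,-0.0074,0],[0,0.0119,-0.0066,0],[0,0.0124,-0.0058,0]],
  ],
)

```text
time: 5.25
ee_pos: [0.5616, 0.3155, 0.1923]
tcp_rot: [-180.0, 0.2, -176.0]
wrist_force: [-0.8, -3.5, 1.2]
opening: 0.009
grasp_force: 19.7
```

>>> play_rows(
  steps=[
    [[0,0.0127,-0.0049,0],[0,0.0131,-0.004,0],[0,0.0133,-0.0031,0],[0,0.0135,-0.0021,0],[0,0.007,-0.001,0]],
  ],
)

```text
time: 5.67
ee_pos: [0.5575, 0.3765, 0.2062]
tcp_rot: [179.9, 0.2, -175.9]
wrist_force: [1.9, -0.2, -1.4]
opening: 0.0091
grasp_force: 20.0
```

>>> play_rows(
  steps=[
    [[0,0,0,0],[0,0,0,0],[0,0,0,0],[0,0,0,0],[0,0,0,0]],
  ],
)

```text
time: 6.08
ee_pos: [0.5576, 0.3746, 0.2059]
tcp_rot: [179.9, 0.1, -176.0]
wrist_force: [2.3, 0.6, 4.8]
opening: 0.0091
grasp_force: 21.0
```

>>> play_rows(
  steps=[
    [[0,0,0,0],[0,0,0,0],[0,0,0,0],[0,0,0,0],[0,0,0,0]],
  ],
  gripper=0.034,
)

```text
time: 6.5
ee_pos: [0.5568, 0.3748, 0.2046]
tcp_rot: [-180.0, -0.0, -176.0]
wrist_force: [0.3, -0.3, -0.0]
opening: 0.0339
grasp_force: 0.0
```

>>> play_rows(
  steps=[
    [[0,0,-0.012,0],[0,0,-0.012,0],[0,0,-0.012,0],[0,0,-0.012,0],[0,0,-0.012,0]],
  ],
)

```text
time: 6.92
ee_pos: [0.5568, 0.375, 0.2653]
tcp_rot: [-180.0, -0.0, -176.0]
wrist_force: [-0.0, 0.3, -0.4]
opening: 0.0339
grasp_force: 0.0
```

>>> play_rows(
  steps=[
    [[0.0046,-0.04,0,0.02],[0.0046,-0.04,0,0],[0.0046,-0.04,0,0],[0.0046,-0.04,0,0],[0.0046,-0.04,0,0]],
  ],
  gripper=0.06,
)

```text
time: 7.33
ee_pos: [0.5442, 0.1724, 0.2647]
tcp_rot: [-180.0, -0.0, -177.1]
wrist_force: [-0.3, -0.5, 0.5]
opening: 0.0598
grasp_force: 0.0
```

```bash
python3 - <<'E'
from workcell import bot
from h import *
o=bot.get_obs(); print(o["q"],o["tcp_rot"],o["ee_pos"])
c=bot.camera("top"); cv2.imwrite("pics/top2.png",c["img"])
E
```

```text
[ 1.75824163e+01  8.84844231e+00  1.80886394e+01  9.92468250e+01
 -2.35279972e-03  1.46767179e+01] [-1.79996045e+02 -5.81551343e-03 -1.77094302e+02] [0.54417769 0.17242726 0.26473745]
```

View pics/top2.png

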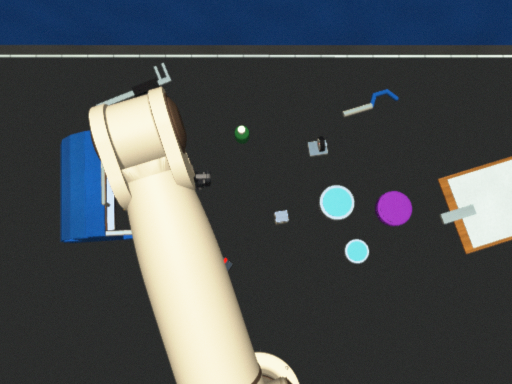

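The top view at this moment shows the arm over the cabinet and everything else in place. The flat is at (337,202) and the blocks at (281,216).

>>> play_rows(
  steps=[
    [[0,0,0,-0.1145],[0,0,0,-0.1145],[0,0,0,-0.1145],[0,0,0,-0.1145],[0,0,0,-0.1145]],
  ],
)

```text
time: 7.8
ee_pos: [0.5447, 0.174, 0.2649]
tcp_rot: [180.0, -0.0, -144.0]
wrist_force: [-0.7, -0.6, -0.2]
opening: 0.0603
grasp_force: 0.0
```

>>> play_rows(
  steps=[
    [[0,0,0,-0.1145],[0,0,0,-0.1145],[0,0,0,-0.1145],[0,0,0,-0.1145],[0,0,0,-0.1145]],
  ],
)

```text
time: 8.22
ee_pos: [0.5447, 0.1741, 0.2648]
tcp_rot: [180.0, -0.0, -111.2]
wrist_force: [0.2, 0.8, -0.8]
opening: 0.0601
grasp_force: 0.0
```

>>> play_rows(
  steps=[
    [[0.03,-0.0095,0,0],[0.03,-0.0095,0,0],[0.03,-0.0095,0,0],[0.03,-0.0095,0,0],[0.03,-0.0095,0,0]],
  ],
)

```text
time: 8.63
ee_pos: [0.5336, 0.0158, 0.2649]
tcp_rot: [-180.0, -0.0, -111.5]
wrist_force: [0.5, -0.1, 0.5]
opening: 0.0597
grasp_force: 0.0
```

>>> play_rows(
  steps=[
    [[0.03,-0.0095,0,0],[0.03,-0.0095,0,0],[0.03,-0.0095,0,0],[0.03,-0.0095,0,0],[0.03,-0.0095,0,0]],
  ],
)

```text
time: 9.05
ee_pos: [0.5227, -0.1413, 0.2649]
tcp_rot: [-180.0, 0.0, -111.5]
wrist_force: [0.6, 0.5, 0.1]
opening: 0.0599
grasp_force: 0.0
```

>>> play_rows(
  steps=[
    [[0.03,-0.0095,0.01,0],[0.03,-0.0095,0.01,0],[0.03,-0.0095,0.01,0],[0.03,-0.0095,0.01,0],[0.03,-0.0095,0.01,0]],
  ],
)

```text
time: 9.47
ee_pos: [0.5118, -0.2983, 0.2144]
tcp_rot: [-180.0, -0.0, -111.5]
wrist_force: [0.5, -0.1, -0.6]
opening: 0.06
grasp_force: 0.0
```

>>> play_rows(
  steps=[
    [[0,0,0.02,0],[0,0,0.02,0],[0,0,0.02,0],[0,0,0.02,0],[0,0,0.02,0]],
  ],
)

```text
time: 9.88
ee_pos: [0.5121, -0.2968, 0.1138]
tcp_rot: [180.0, 0.0, -111.5]
wrist_force: [0.1, -0.0, 0.0]
opening: 0.06
grasp_force: 0.0
```

```bash
python3 - <<'E'
from workcell import bot
from h import *
w=bot.camera("wrist"); s=bot.camera("top")
a=w["img"]; b=cv2.resize(s["img"][110:260,50:210],None,fx=2.4,fy=2.4)
m=np.zeros((384,512+b.shape[1],3),np.uint8); m[:,:512]=a; m[:b.shape[0],512:]=b
m=cv2.resize(m,(798,int(384*798/m.shape[1]))); cv2.imwrite("pics/m3.png",m); print(m.shape)
print(proj(w,[[.5397,-.227,.03]]))
E
```

```text
(342, 798, 3)
[[253.72917252 291.32108287]]
```

View pics/m3.png

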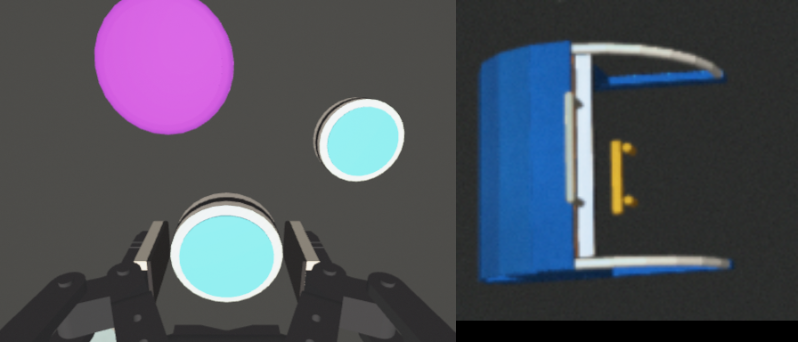

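The montage shows the flat centred between the fingers ahead. The shutter is up with its handle at the hood edge, and the two brass pins are at (627,148) and (627,200) in the montage.

```bash
python3 - <<'E'
from workcell import bot
from h import *
c=bot.camera("top")
P=[ray(c,(627-456)/.8906/2.4+50-.3,v/.8906/2.4+110-.3,.03)[:2] for v in(148,200)]
im=c["img"].astype(int); m=((im[...,2]>150)&(im[...,0]<90)&(im[...,1]>100)).astype(np.uint8)
n,l,st,ce=cv2.connectedComponentsWithStats(m); print([(s,e.round(1)) for s,e in zip(st[1:],ce[1:]) if s[4]>4])
print(P, np.linalg.norm(P[0]-P[1])); mid=(P[0]+P[1])/2; u=np.array([-.0705,.9975]); print("home est",mid-.0429*u)
E
```

```text
[(array([479, 157,  33,  12,  72], dtype=int32), array([494.7, 162.6])), (array([123, 176,  10,  34, 152], dtype=int32), array([125. , 193.7])), (array([128, 177,   4,   4,  12], dtype=int32), array([129.5, 178.5])), (array([455, 220,  57,  33, 346], dtype=int32), array([471.1, 238. ]))]
[array([0.6060794 , 0.37303133]), array([0.53463954, 0.36981812])] 0.07151209084823065
home est [0.57338392 0.32863198]
```

>>> play_rows(
  steps=[
    [[0,0,0.03,0],[0,0,0.03,0],[0,0,0.02,0],[0,0,0.014,0],[0,0,0.01,0]],
  ],
)

```text
time: 10.45
ee_pos: [0.5125, -0.2968, 0.0109]
tcp_rot: [-180.0, -0.0, -111.5]
wrist_force: [0.0, 0.1, 0.3]
opening: 0.06
grasp_force: 0.0
```

>>> play_rows(
  steps=[
    [[-0.004,0,0,0],[-0.004,0,0,0],[-0.004,0,0,0],[-0.002,0,0,0],[-0.002,0,0,0]],
  ],
)

```text
time: 10.87
ee_pos: [0.519, -0.2818, 0.0121]
tcp_rot: [-179.9, -0.0, -111.5]
wrist_force: [0.7, -0.7, 0.4]
opening: 0.0599
grasp_force: 0.0
```

>>> play_rows(
  steps=[
    [[0,0,0.004,0],[0,0,0.003,0],[-0.001,0,0,0],[-0.001,0,0,0],[-0.001,0,0,0]],
  ],
)

```text
time: 11.28
ee_pos: [0.5191, -0.2791, 0.0038]
tcp_rot: [180.0, 0.0, -111.5]
wrist_force: [0.2, 0.7, -0.3]
opening: 0.0601
grasp_force: 0.0
```

>>> play_rows(
  steps=[
    [[-0.001,0,0,0],[-0.001,0,0,0],[-0.001,0,0,0],[-0.001,0,0,0],[-0.001,0,0,0]],
  ],
)

```text
time: 11.7
ee_pos: [0.521, -0.2747, 0.0039]
tcp_rot: [180.0, -0.0, -111.5]
wrist_force: [-2.5, -2.6, 0.5]
opening: 0.0601
grasp_force: 1.4
```

>>> play_rows(
  steps=[
    [[-0.001,0,0,0],[-0.001,0,0,0],[-0.001,0,0,0],[-0.001,0,0,0],[-0.001,0,0,0]],
  ],
)

```text
time: 12.12
ee_pos: [0.523, -0.2699, 0.0039]
tcp_rot: [-180.0, -0.0, -111.5]
wrist_force: [-0.3, -3.3, 0.3]
opening: 0.0599
grasp_force: 1.4
```

>>> play_rows(
  steps=[
    [[-0.002,0,0,0],[-0.003,0,0,0],[-0.004,0,0,0],[-0.005,0,0,0],[-0.006,0,0,0]],
  ],
)

```text
time: 12.53
ee_pos: [0.5304, -0.2508, 0.0039]
tcp_rot: [-180.0, -0.0, -111.5]
wrist_force: [-1.0, -3.2, 0.4]
opening: 0.0599
grasp_force: 1.5
```

>>> play_rows(
  steps=[
    [[-0.007,0,0,0],[-0.007,0,0,0],[-0.007,0,0,0],[-0.007,0,0,0],[-0.007,0,0,0]],
  ],
)

```text
time: 12.95
ee_pos: [0.5434, -0.2179, 0.0039]
tcp_rot: [180.0, 0.0, -111.5]
wrist_force: [-0.5, -3.2, 0.6]
opening: 0.0606
grasp_force: 1.6
```

>>> play_rows(
  steps=[
    [[-0.007,0,0,0],[-0.007,0,0,0],[-0.007,0,0,0],[-0.007,0,0,0],[-0.007,0,0,0]],
  ],
)

```text
time: 13.37
ee_pos: [0.5561, -0.1854, 0.0039]
tcp_rot: [180.0, -0.0, -111.5]
wrist_force: [-1.6, -3.6, 0.3]
opening: 0.0599
grasp_force: 1.6
```

>>> play_rows(
  steps=[
    [[-0.006,0,0,0],[-0.005,0,0,0],[-0.004,0,0,0],[-0.003,0,0,0],[-0.002,0,0,0]],
  ],
)

```text
time: 13.78
ee_pos: [0.5634, -0.1672, 0.0039]
tcp_rot: [180.0, -0.0, -111.5]
wrist_force: [-1.2, -3.8, 1.3]
opening: 0.0602
grasp_force: 1.7
```

```bash
cat > flat.py <<'E'
from workcell import bot
from h import *
def flat(name,guess):
    c=bot.camera(name); im=c["img"].astype(int); m=((im[...,0]>im[...,2]+50)&(im[...,1]>180)).astype(np.uint8)
    k,l,st,ce=cv2.connectedComponentsWithStats(m)
    for i in range(1,k):
        if st[i,4]>60: print(name,st[i],ce[i].round(1),ray(c,*ce[i],.03).round(4))
if __name__=="__main__":
    for n in("top","scene"): flat(n,0)
    o=bot.get_obs(); print(o["ee_pos"],o["tcp_rot"],o["wrist_force"])
E
python3 flat.py
```

```text
top [285 173  25  29 568] [297.2 186.8] [ 0.5841 -0.1142  0.03  ]
top [356 241  11  20 160] [361.  251.3] [ 0.3991 -0.2926  0.03  ]
scene [289 300  21  22 369] [299.1 310.6] [ 0.4006 -0.2819  0.03  ]
[ 0.56341156 -0.16707201  0.00385727] [ 1.79994957e+02  3.48982680e-02 -1.11501592e+02] [-0.01944845 -1.23083391  0.31551942]
```

>>> play_rows(
  steps=[
    [[-0.003,0,0,0],[-0.005,0,0,0],[-0.006,0,0,0],[-0.007,0,0,0],[-0.007,0,0,0]],
  ],
)

```text
time: 14.3
ee_pos: [0.5738, -0.1408, 0.0039]
tcp_rot: [180.0, 0.0, -111.5]
wrist_force: [-1.9, -3.4, 0.8]
opening: 0.0601
grasp_force: 1.6
```

>>> play_rows(
  steps=[
    [[-0.005,-0.0023,0,-0.0445],[-0.004,-0.0023,0,-0.0445],[-0.004,-0.0023,0,-0.0445],[-0.004,-0.0023,0,-0.0445],[-0.004,-0.0023,0,-0.0445]],
  ],
)

```text
time: 14.72
ee_pos: [0.591, -0.1238, 0.0039]
tcp_rot: [-180.0, 0.0, -98.6]
wrist_force: [-0.3, -3.3, 0.7]
opening: 0.0603
grasp_force: 1.4
```

>>> play_rows(
  steps=[
    [[-0.004,-0.0023,0,-0.0445],[-0.004,-0.0023,0,-0.0445],[-0.003,-0.0023,0,-0.0445],[-0.002,-0.0023,0,-0.0445],[-0.002,-0.0023,0,-0.0445]],
  ],
)

```text
time: 15.13
ee_pos: [0.6037, -0.1095, 0.0039]
tcp_rot: [-180.0, 0.0, -85.9]
wrist_force: [1.0, -2.1, -0.1]
opening: 0.0599
grasp_force: 0.9
```

```bash
python3 flat.py
```

```text
top [264 167  20  29 445] [273.9 180.1] [ 0.6035 -0.0466  0.03  ]
top [347 241  20  20 327] [356.6 250.7] [ 0.4008 -0.2801  0.03  ]
scene [289 300  21  22 369] [299.1 310.6] [ 0.4006 -0.2819  0.03  ]
[ 0.60378194 -0.10928128  0.00381264] [-1.79975822e+02  4.05804942e-02 -8.59224762e+01] [ 0.47133652 -0.4825718  -0.56328852]
```

>>> play_rows(
  steps=[
    [[-0.003,0,0,0],[-0.005,0,0,0],[-0.007,0,0,0],[-0.008,0,0,0],[-0.008,0,0,0]],
  ],
)

```text
time: 15.65
ee_pos: [0.6009, -0.0786, 0.0039]
tcp_rot: [180.0, 0.0, -86.0]
wrist_force: [0.9, -2.4, -0.6]
opening: 0.0596
grasp_force: 1.3
```

>>> play_rows(
  steps=[
    [[-0.008,0,0,0],[-0.008,0,0,0],[-0.008,0,0,0],[-0.008,0,0,0],[-0.008,0,0,0]],
  ],
)

```text
time: 16.07
ee_pos: [0.5982, -0.0387, 0.0039]
tcp_rot: [180.0, 0.0, -86.0]
wrist_force: [-0.3, -2.1, -0.5]
opening: 0.0602
grasp_force: 1.2
```

>>> play_rows(
  steps=[
    [[-0.008,0,0,0],[-0.008,0,0,0],[-0.008,0,0,0],[-0.008,0,0,0],[-0.008,0,0,0]],
  ],
)

```text
time: 16.48
ee_pos: [0.5955, 0.0011, 0.0039]
tcp_rot: [180.0, 0.0, -86.0]
wrist_force: [0.0, -2.1, -0.6]
opening: 0.0599
grasp_force: 1.2
```

>>> play_rows(
  steps=[
    [[-0.008,0,0,0],[-0.008,0,0,0],[-0.008,0,0,0],[-0.008,0,0,0],[-0.008,0,0,0]],
  ],
)

```text
time: 16.9
ee_pos: [0.5927, 0.041, 0.0039]
tcp_rot: [180.0, -0.0, -86.0]
wrist_force: [0.4, -3.1, -0.3]
opening: 0.0602
grasp_force: 1.2
```

>>> play_rows(
  steps=[
    [[-0.008,0,0,0],[-0.007,0,0,0],[-0.005,0,0,0],[-0.003,0,0,0],[-0.002,0,0,0]],
  ],
)

```text
time: 17.32
ee_pos: [0.591, 0.0655, 0.0039]
tcp_rot: [180.0, -0.0, -86.0]
wrist_force: [1.0, -2.9, -0.5]
opening: 0.0597
grasp_force: 1.2
```

```bash
python3 flat.py; python3 - <<'E'
from workcell import bot
import cv2
w=bot.camera("wrist")["img"]; s=bot.camera("scene")["img"][0:230,30:300]
s=cv2.resize(s,None,fx=384/230,fy=384/230); m=cv2.hconcat([w,s]); cv2.imwrite("pics/m4.png",cv2.resize(m,(798,int(384*798/m.shape[1]))))
E
```

```text
top [347 241  20  20 326] [356.6 250.7] [ 0.4007 -0.2801  0.03  ]
scene [219 151  13  19 146] [226.  161.7] [0.568 0.115 0.03 ]
scene [289 300  21  22 370] [299.1 310.6] [ 0.4006 -0.282   0.03  ]
[0.5910298  0.06556032 0.0039171 ] [-1.79998597e+02  2.80828523e-02 -8.60048228e+01] [ 1.02958582 -0.90567296 -0.33198109]
```

View pics/m4.png

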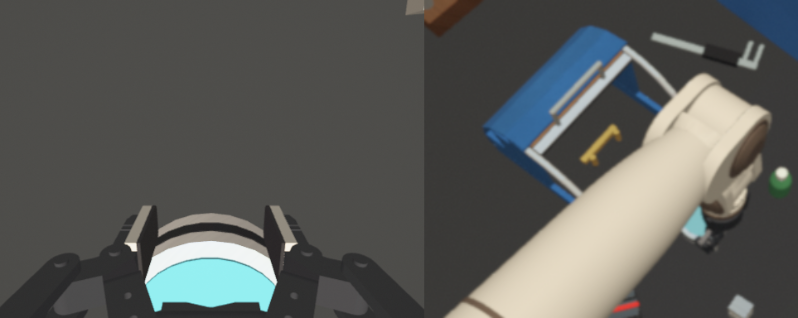

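Left: the flat is nested against both fingers. Right: the shutter is open and the pins are free in the bay. Carrying on.

>>> play_rows(
  steps=[
    [[-0.003,0,0,0],[-0.005,0,0,0],[-0.007,0,0,0],[-0.008,0,0,0],[-0.008,0,0,0]],
  ],
)

```text
time: 17.93
ee_pos: [0.5889, 0.0968, 0.004]
tcp_rot: [-180.0, -0.0, -86.0]
wrist_force: [1.1, -3.0, 1.4]
opening: 0.0602
grasp_force: 1.5
```

>>> play_rows(
  steps=[
    [[-0.008,0,0,0],[-0.008,0,0,0],[-0.008,0,0,0],[-0.008,0,0,0],[-0.008,0,0,0]],
  ],
)

```text
time: 18.35
ee_pos: [0.5861, 0.1369, 0.0039]
tcp_rot: [-180.0, -0.0, -86.0]
wrist_force: [1.6, -4.9, 1.4]
opening: 0.06
grasp_force: 1.7
```

>>> play_rows(
  steps=[
    [[-0.008,0,0,0],[-0.008,0,0,0],[-0.008,0,0,0],[-0.008,0,0,0],[-0.008,0,0,0]],
  ],
)

```text
time: 18.77
ee_pos: [0.5833, 0.1766, 0.0039]
tcp_rot: [-180.0, -0.0, -86.0]
wrist_force: [0.0, -4.0, 3.0]
opening: 0.0599
grasp_force: 1.9
```

>>> play_rows(
  steps=[
    [[-0.007,0,0,0],[-0.006,0,0,0],[-0.005,0,0,0],[-0.005,0,0,0],[-0.005,0,0,0]],
  ],
)

```text
time: 19.18
ee_pos: [0.5814, 0.2042, 0.0039]
tcp_rot: [180.0, -0.0, -86.0]
wrist_force: [-0.0, -5.1, 2.4]
opening: 0.0602
grasp_force: 2.0
```

>>> play_rows(
  steps=[
    [[-0.005,0,0,0],[-0.005,0,0,0],[-0.004,0,0,0],[-0.003,0,0,0],[-0.002,0,0,0]],
  ],
)

```text
time: 19.6
ee_pos: [0.58, 0.2231, 0.0039]
tcp_rot: [180.0, -0.0, -86.0]
wrist_force: [-0.1, -5.5, 2.5]
opening: 0.0602
grasp_force: 2.2
```

```bash
python3 flat.py; python3 - <<'E'
from workcell import bot
import cv2
s=bot.camera("scene")["img"][0:190,40:300]; t=bot.camera("top")["img"][110:260,50:255]
s=cv2.resize(s,(390,285)); t=cv2.resize(t,(390,285)); cv2.imwrite("pics/m5.png",cv2.hconcat([s,t]))
E
```

```text
top [347 241  20  20 327] [356.6 250.7] [ 0.4008 -0.2802  0.03  ]
scene [172 115  11  20 147] [177.1 125.1] [0.5577 0.2891 0.03  ]
scene [289 300  21  22 371] [299.1 310.6] [ 0.4006 -0.2818  0.03  ]
[0.58001799 0.22331138 0.00383756] [ 1.79996429e+02  3.28262323e-02 -8.59987206e+01] [ 1.20806585 -1.38081741  1.48593341]
```

View pics/m5.png

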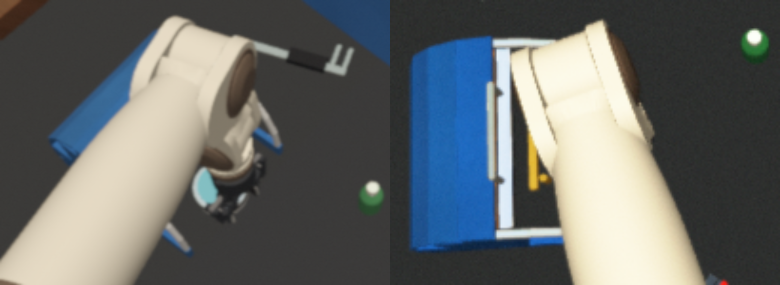

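The picture shows the flat between the fingers inside the bay, with the shutter handle still up at the hood edge. The arm is clear, and the pins are just ahead.

>>> play_rows(
  steps=[
    [[-0.002,0,0,0],[-0.003,0,0,0],[-0.004,0,0,0],[-0.004,0,0,0],[-0.004,0,0,0]],
  ],
)

```text
time: 20.22
ee_pos: [0.5788, 0.2401, 0.0037]
tcp_rot: [180.0, -0.0, -86.0]
wrist_force: [-0.2, -3.1, 0.3]
opening: 0.06
grasp_force: 1.5
```

>>> play_rows(
  steps=[
    [[-0.004,0,0,0],[-0.004,0,0,0],[-0.004,0,0,0],[-0.004,0,0,0],[-0.003,0,0,0]],
  ],
)

```text
time: 20.63
ee_pos: [0.5774, 0.2592, 0.0038]
tcp_rot: [180.0, 0.0, -86.0]
wrist_force: [1.2, -3.1, 1.6]
opening: 0.06
grasp_force: 1.3
```

>>> play_rows(
  steps=[
    [[-0.002,0,0,0],[-0.001,0,0,0],[-0.001,0,0,0],[-0.001,0,0,0],[-0.001,0,0,0]],
  ],
)

```text
time: 21.05
ee_pos: [0.5771, 0.2646, 0.0038]
tcp_rot: [180.0, -0.0, -86.0]
wrist_force: [0.0, -2.9, -0.3]
opening: 0.0599
grasp_force: 1.2
```

>>> play_rows(
  steps=[
    [[-0.0008,0,0,0],[-0.0008,0,0,0],[-0.0008,0,0,0],[-0.0008,0,0,0],[-0.0008,0,0,0]],
  ],
)

```text
time: 21.47
ee_pos: [0.5769, 0.2687, 0.0038]
tcp_rot: [180.0, 0.0, -86.0]
wrist_force: [0.1, -3.0, -0.8]
opening: 0.0596
grasp_force: 1.1
```

>>> play_rows(
  steps=[
    [[-0.0006,0,0,0],[-0.0006,0,0,0],[-0.0006,0,0,0],[-0.0005,0,0,0],[-0.0005,0,0,0]],
  ],
)

```text
time: 21.88
ee_pos: [0.5767, 0.2715, 0.0039]
tcp_rot: [180.0, -0.0, -86.0]
wrist_force: [-1.0, -3.1, -0.7]
opening: 0.0602
grasp_force: 1.1
```

>>> play_rows(
  steps=[
    [[-0.0003,0,0,0],[-0.0003,0,0,0],[-0.0002,0,0,0],[-0.0002,0,0,0],[-0.0002,0,0,0]],
  ],
)

```text
time: 22.3
ee_pos: [0.5766, 0.2726, 0.0039]
tcp_rot: [180.0, -0.0, -86.0]
wrist_force: [1.0, -3.3, -1.2]
opening: 0.0603
grasp_force: 1.0
```

>>> play_rows(
  steps=[
    [[-0.0002,0,0,0],[-0.0002,0,0,0],[-0.0002,0,0,0],[-0.0002,0,0,0],[-0.0002,0,0,0]],
  ],
)

```text
time: 22.72
ee_pos: [0.5765, 0.2737, 0.0039]
tcp_rot: [180.0, -0.0, -86.0]
wrist_force: [0.4, -2.9, -0.7]
opening: 0.06
grasp_force: 1.0
```

>>> play_rows(
  steps=[
    [[-0.0002,0,0,0],[-0.0002,0,0,0],[-0.0002,0,0,0],[-0.0002,0,0,0],[-0.0002,0,0,0]],
  ],
)

```text
time: 23.13
ee_pos: [0.5765, 0.2747, 0.0039]
tcp_rot: [-180.0, -0.0, -86.0]
wrist_force: [0.6, -2.2, -1.0]
opening: 0.0602
grasp_force: 1.0
```

>>> play_rows(
  steps=[
    [[-0.0002,0,0,0],[-0.0002,0,0,0],[-0.0002,0,0,0],[-0.0002,0,0,0],[-0.0002,0,0,0]],
  ],
)

```text
time: 23.55
ee_pos: [0.5764, 0.2757, 0.0039]
tcp_rot: [-180.0, -0.0, -86.0]
wrist_force: [0.8, -1.6, -1.1]
opening: 0.0598
grasp_force: 1.0
```

>>> play_rows(
  steps=[
    [[-0.0002,0,0,0],[-0.0002,0,0,0],[-0.0002,0,0,0],[-0.0002,0,0,0],[-0.0002,0,0,0]],
  ],
)

```text
time: 23.97
ee_pos: [0.5763, 0.2767, 0.0039]
tcp_rot: [180.0, 0.0, -86.0]
wrist_force: [0.7, -2.3, -1.1]
opening: 0.06
grasp_force: 1.0
```

>>> play_rows(
  steps=[
    [[-0.0002,0,0,0],[-0.0002,0,0,0],[-0.0002,0,0,0],[-0.0002,0,0,0],[-0.0002,0,0,0]],
  ],
)

```text
time: 24.38
ee_pos: [0.5762, 0.2772, 0.0038]
tcp_rot: [180.0, -0.0, -86.0]
wrist_force: [-0.6, -6.5, 0.6]
opening: 0.0599
grasp_force: 2.6
```

>>> play_rows(
  steps=[
    [[0,0,0,0],[0,0,0,0],[0,0,0,0],[0,0,0,0],[0,0,0,0]],
  ],
)

```text
time: 24.8
ee_pos: [0.5762, 0.2772, 0.0039]
tcp_rot: [180.0, -0.0, -86.0]
wrist_force: [-1.0, -5.0, 0.1]
opening: 0.0601
grasp_force: 2.3
```

```bash
python3 - <<'E'
from workcell import bot
import numpy as np
F=[]
for i in range(6):
    bot.camera("wrist"); o=bot.get_obs(); F.append(np.r_[o["wrist_force"],o["torque"],o["grasp_force"],o["ee_pos"]*1000])
print(np.mean(F,0).round(2)); print(np.std(F,0).round(2))
E
```

```text
[-6.0000e-02 -5.3400e+00 -4.6000e-01 -1.0400e+00  4.0000e-02 -3.0000e-02
  2.3200e+00  5.7622e+02  2.7718e+02  3.8400e+00]
[0.27 0.62 0.67 0.02 0.02 0.02 0.   0.01 0.01 0.01]
```

>>> play_rows(
  steps=[
    [[-0.0002,0,0,0],[0,0,0,0],[0,0,0,0],[0.002,0,0,0],[0.006,0,0,0]],
  ],
)

```text
time: 25.52
ee_pos: [0.5769, 0.2707, 0.0041]
tcp_rot: [-180.0, 0.1, -86.0]
wrist_force: [-0.4, -0.4, -0.0]
opening: 0.0601
grasp_force: 0.0
```

>>> play_rows(
  steps=[
    [[0.012,0,0,0],[0.012,0,0,0],[0.012,0,-0.02,0],[0.012,0,-0.03,0],[0.012,0,-0.03,0]],
  ],
)

```text
time: 25.93
ee_pos: [0.5803, 0.2082, 0.084]
tcp_rot: [179.9, -0.0, -86.0]
wrist_force: [1.0, -0.2, 0.5]
opening: 0.0601
grasp_force: 0.0
```

```bash
python3 - <<'E'
from workcell import bot
from h import *
c=bot.camera("wrist"); cv2.imwrite("pics/w6.png",c["img"])
u=np.array([-.0705,.9975]);v=np.array([-.9975,-.0705]);h=np.array([.5737,.3285])
print(proj(c,[[*h,.03],[*(h+.0429*u+.036*v),.03],[*(h+.0429*u-.036*v),.03]]).round(1), bot.get_obs()["ee_pos"])
E
python3 flat.py
```

```text
[[250.7 366.9]
 [296.5 409.4]
 [205.3 409.7]] [0.58308369 0.20724514 0.09177574]
top [347 241  20  20 330] [356.7 250.7] [ 0.4008 -0.2803  0.03  ]
scene [160 100  23  26 396] [172.  113.8] [0.5729 0.3237 0.03  ]
scene [289 300  21  22 369] [299.1 310.6] [ 0.4006 -0.2819  0.03  ]
[0.5826842  0.20880963 0.08711464] [-1.79705183e+02  8.89874287e-02 -8.61264407e+01] [-0.89890509  0.56881426 -0.2751966 ]
```

View pics/w6.png

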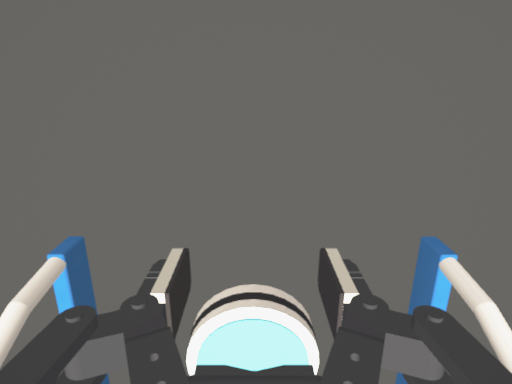

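The wrist view shows the flat centred (column 253) between the cabinet's side walls (52 and 455). I'll clear the arm and measure it against the pins.

>>> play_rows(
  steps=[
    [[0.035,0,-0.02,0],[0.035,0,-0.02,0],[0.035,0,-0.02,0],[0.035,0,-0.02,0],[0.035,0,-0.02,0]],
  ],
)

```text
time: 26.5
ee_pos: [0.5925, 0.0336, 0.1837]
tcp_rot: [179.9, 0.0, -86.0]
wrist_force: [1.3, 0.6, -0.2]
opening: 0.06
grasp_force: 0.0
```

>>> play_rows(
  steps=[
    [[0.035,0,0,0],[0.035,0,0,0],[0.035,0,0,0],[0.035,0,0,0],[0.035,0,0,0]],
  ],
)

```text
time: 26.92
ee_pos: [0.6046, -0.1411, 0.1827]
tcp_rot: [179.9, 0.0, -86.0]
wrist_force: [0.6, 0.6, -0.7]
opening: 0.06
grasp_force: 0.0
```

```bash
python3 - <<'E'
from workcell import bot
from h import *
import pickle
C={n:bot.camera(n) for n in("top","scene")}
pickle.dump(C,open("c1.pkl","wb"))
u=np.array([-.0705,.9975]);v=np.array([-.9975,-.0705])
for n,c in C.items():
    im=c["img"].astype(int); g=im.min(2)
    k,l,st,ce=cv2.connectedComponentsWithStats(((im[...,0]>im[...,2]+50)&(im[...,1]>180)).astype(np.uint8))
    F=[ray(c,*e,.03)[:2] for s,e in zip(st,ce) if 200<s[4]<3000 and ray(c,*e,.03)[1]>0][0]
    print(n,"flat",F)
    # enlarge and print brass mask around the pins
    k,l,st,ce=cv2.connectedComponentsWithStats(((im[...,2]-im[...,0]>70)&(im[...,1]>80)&(im[...,2]-im[...,1]<90)).astype(np.uint8))
    for s,e in zip(st[1:],ce[1:]):
        P=ray(c,*e,.03)[:2]
        if s[4]>2 and abs(P-F).max()<.12: print(s,e.round(1),P.round(4),"cab rel",((P-F)@u*1000).round(1),((P-F)@v*1000).round(1))
E
```

```text
top flat [0.57398594 0.32872395]
[123 176  10  34 192] [125.7 192.6] [0.5659 0.3829] cab rel 54.6 4.3
scene flat [0.5747056  0.32815845]
[143  90  28  28 164] [155.7 103.8] [0.5645 0.3795] cab rel 52.0 6.6
```

```bash
python3 - <<'E'
from h import *
import pickle
C=pickle.load(open("c1.pkl","rb")); c=C["top"]; im=c["img"].astype(int)
print("RmB cols122-136"); 
for r in range(173,214): print(r,(im[r,122:137,2]-im[r,122:137,0]))
C0=C["scene"]
u=np.array([-.0705,.9975]);v=np.array([-.9975,-.0705]); F=np.array([.574,.3287])
print(proj(c,[[*(F+.0429*u+s*.036*v),.03] for s in(1,-1)]))
E
```

```text
RmB cols122-136
173 [ 1  2 -2  0 -1  2  0 -1 -1 -2 -1  3  2 -2 -1]
174 [-3 -2  2  3  3  1 -1  3 -4 -2 -3  0  1 -1 -1]
175 [11 33 48 52 41  9  5  0 -3 -3  1 -3  2 -4 -3]
176 [ 56 139 149 143 122  51  19  30  29  14   1  -1  -3  -8 -17]
177 [ 68 157 165 162 142  86  94 142 133  83  16  -4  -9 -23 -27]
178 [ 68 156 166 163 143 104 149 163 163 138  44 -11 -24 -28 -45]
179 [ 69 158 167 163 143 108 154 162 157 119  25 -22 -31 -60 -90]
180 [  69  158  162  162  143   90   96  139  124   44  -18  -31  -58  -96
 -112]
181 [  67  160  164  165  155   85   34   60   38  -10  -25  -50  -94 -114
 -116]
182 [  70  159  165  165  156   84   13    3   -7  -23  -33  -87 -112 -116
 -116]
183 [  67  158  167  164  157   84    8  -11  -22  -30  -59 -107 -118 -117
 -117]
184 [  68  161  167  165  161   81    1  -14  -27  -49  -94 -115 -116 -113
 -115]
185 [  58  157  167  167  158   80    0  -19  -31  -75 -110 -114 -116 -113
 -115]
186 [  51  158  166  166  157   75   -4  -24  -33  -87 -114 -115 -112 -117
 -115]
187 [  53  155  166  169  156   65    1  -25  -44  -99 -116 -116 -115 -115
 -118]
188 [  53  
[... 1211 characters left out ...]
 130 126 161 163 153  98  19 -16 -23 -27]
204 [ 37 131 166 171 166 126  99 157 162 150 106  52  18 -14 -22]
205 [ 38 127 166 170 166 124  61  87 102 103  83  71  47  -2 -11]
206 [ 40 129 166 169 165 125  47  23  31  39  55  43  29   3  -3]
207 [ 38 127 167 169 165 125  43   4   2   6  12  11   5   4  -1]
208 [ 24 103 161 165 161 119  48   3  -2   1   3   2   1   0  -3]
209 [ 15  76 129 134 118  76  32   4   0  -1   0  -2  -2   3  -3]
210 [ 5 24 49 49 35 21  9  2 -1 -3 -1 -2 -2 -2  1]
211 [ 1  2  2  2  3 -1  4 -2 -3  2  1 -1  3 -2  1]
212 [ 0  2  1  2 -1  1  0  2  0 -2  1  0  2  0  2]
213 [-1 -3 -1 -1  0 -2 -2  1  0 -1  1 -1  1  2 -3]
[[130.00757377 203.12435738]
 [129.37185365 178.66876182]]
```

```bash
python3 -c "
from workcell import bot
print(bot.job_done())"
```

```text
the job is handed in; nothing more can be done
None
```

The job is handed in: the shutter is up and stays open when let go, and the flat sits at the two brass pins. The camera put it within about 0.5 mm of touching both, and the highest push force I read was about 6.5 N. I steered clear of the blocks, V-block, bottle and dial but did not re-measure them at the end.

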